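# Unhang the changer's service cover and stow it behind the tray lip

## Robot

A 6-joint arm with a two-finger parallel gripper is mounted at the origin on the work surface. World frame = base frame: x ahead of the robot, y to its left, z up, the work surface at z = 0. Lengths are in mm, angles in rad, forces in N, time in s.
With the tool pointing down it reaches from about 275 to 750 mm from the base axis. Payload 10.2 kg.
Tool frame: the origin (TCP) lies at the very end of the fingers, on their centre line; the grasp point (between the pads) lies 19 mm behind it; z points along the fingers, y is the line along which they close (so a half turn about z gives the same grasp; the last joint's range is limited). The gripper opens to 85 mm and grips with 20 to 120 N. Pads are 22 mm wide; open, the fingers measure 114 mm over their backs; the gripper's body (76 mm by 85 mm) begins 54 mm behind the grasp point. The pads swing forward as they close: fully open they stand 13 mm farther back than shut.
Start: joints at [1.085, 0.313, 1.498, -0, 1.331, -0.223], TCP at [136.4, 506.977, 231.294] pointing down, gripper open.
Joint ranges: [-2.94, 2.94], [-0.97, 2.17], [0.19, 2.56], [-1.23, 4.37], [0.02, 3.11], [-2.88, 2.88]. Speed limits (rad/s): [2.39, 2.39, 3.01, 3.14, 3.14, 3.14].

## Interface

Orientations are given as a unit quaternion [w, x, y, z].
In Python, from rig import ctrl, vision gives the robot as it stands. The module is installed in compiled form; this text tells all that it offers.
- The arm moves only by the tool play_rows, never from a script. Its arguments are lists of equal length, an entry for each row: "translation": the shift along the tool's x, y, z in m, a list of three; "rotation": the turn, a rotation vector about the tool's x, y, z in rad, a list of three; "gripper": the gripper's target within -1 to 1 (shut at 1, half-way at 0, fully open at -1). A call has 1 to 10 rows; each row is the pose to reach, as a shift and turn from the pose commanded when the call began, along the tool's axes at that moment; what a row does not reach only later rows make up. A row lasts 1/8 s, in which the tool goes at most 62.5 mm and 10.7 degrees, less where a joint would pass 70% of its speed; a pose out of reach is approached as far as the arm can. A call with a gripper value outside its range is refused whole. The fingers move at their own pace and stop on an object; "force" is the grip in N (left out, the last holds). Time passes only in rows, so rows that repeat a pose let the fingers close. It gives the time, the measured TCP pose, the force, the opening and the grip force at its end, in the units of the state.
- ctrl.sense(): the state, without advancing time (a new reading comes with each control period).
- vision.capture(name): name is "scene" or "top" or "wrist"; returns a dict with "pixels" (384x512x3 uint8, red, green, blue), "vfov" (degrees; the focal length in pixels is half the picture's height over the tangent of half this angle, whatever the lens; pixels are square), "cx", "cy" (the principal point, pixels), "rvec" (rotation vector, rad) and "tvec" (3), from world to camera coordinates, as OpenCV has them; the wrist camera has in their place "mount" (4x4, takes a point from camera to tool coordinates, whose origin is the TCP and whose axes are the flange's). Camera axes: x right, y down, z forward; pixel columns grow to the right and rows downward; lengths in mm; the calibration is good to about 2 mm. A picture is of the moment at which its call begins: read the wrist's pose just before it. There is no depth.
- ctrl.finish_job(): hands the job in; it is judged then, once.
The state is a dict: "time_s": time; "joints": joint angles; "dq": joint speeds; "tau": joint torques, N m; "eef_pos": TCP position; "ee_rot": TCP orientation; "force": force on the tool from outside, world axes, zero at the start; "wrist_torque": the same for the moment, N m; "grip_width": opening from 0.0 (shut) to 1.0 (fully open); "grip_force": force on a finger pad.
Only numpy, scipy, OpenCV 4.12 (cv2) and the standard library are available. Lean on these libraries where they do the work, as an engineer would, in place of code of your own. Each camera call takes 0.05 s, during which the arm holds its last target. There are 200 camera calls.

## Task

Take the hung service cover off the grey changer module: by its fin, first swing its lower end up, with the nib still hooked on the rail, until the cover is about level, then lift the nib off the rail and draw the cover out from under the hood. Carry it over the lip of the grey parts tray and set it down gently, fin up and flat on the tray floor; do not let go before it is down, and do not disturb the funnel, magnet or screwdriver.

Things in the scene. Friction and masses are not known exactly. Their poses are not given: they have to be found in the camera images.
- module: Fixed grey coin changer, 130 wide, 310 long, 75 thick, lying back on a stand so that its face slopes 33 degrees from level, facing the robot, rising toward its +x. Origin on the counter below the cover's fin; +x level toward the raised far end, +z up. The fin, on the cover that is hung on the face, is gripped square to the slope.
- rail (a point): Middle of the axis of the round steel hanging rail across the face (10 diameter, 114 long, level, along the module's y); axes as the module's. The hung cover swings freely about this axis from its 33 degree slope to level, touching nothing else on the way.
- hood_edge (a point): Middle of the lower front edge of the fixed hood (130 wide, 25 thick) over the cover's upper 8 mm; axes as the module's. It is 7 mm above the hung cover, less than the 9 mm nib, so the cover cannot be lifted straight off; once swung level about the rail there is 14 mm: raise it 10 to 13 mm, then draw it out 60 mm or more along the module's -x.
- cover_fin (a point): Centre of the pull fin of the loose cover: 10 thick (cover's x), 60 wide (cover's y), 32 high (cover's z); this point is 16 mm above the plate's outer face. Axes as cover's. Laid flat, this point is 29 mm above the floor under the cover.
- cover: Loose aluminium cover, about 0.22 kg, a plate 143 (x) by 100 (y) by 4. Origin on its underside below the fin; +x to its upper, hung end (101 mm away; the lower end is 42 mm to -x), z its outward normal. Under it, 9 mm deep, 4 thick, 90 wide: the nib at x 80.5 to 84.5, hooked behind the rail, and a foot flange at x -38 to -42. Only nib, gravity and friction hold it.
- cover_hook (a point): Point fixed to the cover, in front of its nib and 5 mm below the plate's underside, where the rail axis lies while the cover is hooked: from cover_fin 75.5 mm along the cover's +x and 25 mm along its -z.
- cover_mid (a point): Middle of the cover's outline: from cover_fin 29.5 mm along the cover's +x and 6.5 mm along its -z; 22.5 mm above the floor when the cover lies flat.
- tray: Fixed open grey plastic parts tray, 220 (x) by 150 (y) outside, 30 high, walls 5 thick; origin at the centre of its underside, +z up. It takes the cover lengthwise (either way round) only.
- tray_floor (a point): Centre of the tray's inner floor, 5 mm above the counter; inside 210 (x) by 140 (y), with a retaining lip 25 mm high all round.
- funnel: Bystander: loose red plastic coin funnel standing mouth down, 80 mm wide, 75 high; origin at the centre of its underside.
- magnet: Bystander: loose blackened steel pickup magnet standing upright, 32 mm wide, 68 high; origin at the centre of its underside.
- driver: Bystander: loose screwdriver 160 mm long lying on the counter along its x; origin at its middle.
Things that resemble listed ones, but are neither listed nor needed, are in the scene too. Of the things shaped like the cover, the aluminium one is meant.

How it is judged (in metres and radians):
On the way, in this order (a step that is already met when the one before it is completed fails the run):
1. the cover's lower end is swung up until the cover is within 20 degrees of level, its nib still hooked on the rail (hook point within 10 mm of the rail's) (angle between cover's own z axis and vertical below 0.35 rad and distance between cover_hook and rail below 0.01 m), for 0.1 s.
2. the nib is off the rail and the cover drawn clear (hook point 40 mm or more from the rail's) (distance between cover_hook and rail above 0.04 m), for 0.1 s.
3. the cover is lowered inside the tray's lip to within 12 mm of lying flat, still held by the fingers (z of cover_mid in the frame of tray below 0.0395 m and x of cover_mid in the frame of tray between -0.045 and 0.045 m and y of cover_mid in the frame of tray between -0.03 and 0.03 m and contact force between the fingers and cover above 1 N), for 0.05 s.
At the end, for the whole second after the job is handed in: The cover lies released and at rest on the tray floor behind the lip, fin up and flat within 6 degrees, its middle within 45 mm lengthwise and 30 mm sideways of the tray's centre and within 4 mm of the height it has when lying flat (z of cover_mid in the frame of tray between 0.0235 and 0.0315 m and x of cover_mid in the frame of tray between -0.045 and 0.045 m and y of cover_mid in the frame of tray between -0.03 and 0.03 m and angle between cover's own z axis and vertical below 0.1 rad and linear speed of cover below 0.02 m/s); the robot touches nothing.
It fails at once if the funnel is pushed more than 30 mm (distance of funnel from where it was at the start of the episode above 0.03 m).
It fails at once if the magnet is pushed more than 30 mm (distance of magnet from where it was at the start of the episode above 0.03 m).
It fails at once if the screwdriver is pushed more than 30 mm (distance of driver from where it was at the start of the episode above 0.03 m).
It fails at once if the cover is banged into the tray (over 60 N) (contact force between cover and tray above 60 N).
It also fails if it takes over 51 s, if anything falls off the work surface, if the arm or the gripper's body presses on something with over 40 N, if the wrist force passes 120 N, or if a joint passes its speed limit or range.

## Working session

There is one attempt and no reset: what is moved stays moved. The work goes in short steps, Python scripts to look and compute and a tool call to move; the robot and the scene stay as the last step left them, time stands still between calls to the robot, and variables do not carry over. Pictures are saved under pics/ and viewed, at most 10 in all, crops included, and the job is handed in when it is done.

Besides the shell and the picture viewer there is one more tool, called after "Call:" as name(argument=value, ...) on one line, values as JSON. play_rows: Moves the arm, as the interface text tells. Its arguments: {"type":"object","properties":{"translation":{"type":"array"},"rotation":{"type":"array"},"gripper":{"type":"array"},"force":{"type":"number"}},"required":["translation","rotation","gripper"]}

```bash
mkdir -p pics; cat > h.py <<'E'
import numpy as np, cv2
from rig import ctrl, vision
def cam(c):
    f=192/np.tan(np.radians(c["vfov"])/2)
    return np.array([[f,0,c["cx"]],[0,f,c["cy"]],[0,0,1]])
def save(n,fn):
    c=vision.capture(n); cv2.imwrite("pics/"+fn,c["pixels"][:,:,::-1]); np.save("pics/"+fn+".npy",c,allow_pickle=True); return c
def load(fn): return np.load("pics/"+fn+".npy",allow_pickle=True).item()
def ray(c,uv):
    R=cv2.Rodrigues(np.array(c["rvec"],float))[0]; t=np.array(c["tvec"],float).ravel()
    d=R.T@np.linalg.inv(cam(c))@np.array([uv[0],uv[1],1.]); return -R.T@t, d/np.linalg.norm(d)
def plane(c,uv,z):
    o,d=ray(c,uv); return o+d*(z-o[2])/d[2]
def tri(c1,p1,c2,p2):
    o1,d1=ray(c1,p1);o2,d2=ray(c2,p2)
    s=np.linalg.lstsq(np.c_[d1,-d2],o2-o1,rcond=None)[0]
    a=o1+s[0]*d1;b=o2+s[1]*d2; return (a+b)/2,np.linalg.norm(a-b)
def proj(c,P): return cv2.projectPoints(np.array(P,float).reshape(-1,3),np.array(c["rvec"],float),np.array(c["tvec"],float),cam(c),None)[0].reshape(-1,2)
E
python3 - <<'E'
from h import *
a=save("scene","s.png");b=save("top","t.png");print(ctrl.sense())
for c in(a,b):print({k:v for k,v in c.items() if k!="pixels"}, ray(c,(256,192)))
cv2.imwrite("pics/s2.png",cv2.resize(cv2.imread("pics/s.png"),(800,600),interpolation=3))
cv2.imwrite("pics/t2.png",cv2.resize(cv2.imread("pics/t.png"),(800,600),interpolation=3))
E
```

```text
{'time_s': 0.1, 'joints': array([ 1.08460854e+00,  3.13423407e-01,  1.49834685e+00,  2.55122853e-05,
        1.33094727e+00, -2.23401951e-01]), 'dq': array([ 0.00038088, -0.00114353, -0.00069947,  0.00044056, -0.00117017,
       -0.00013454]), 'tau': array([ 4.41084121e-03, -4.12904012e+01, -2.60137224e+01, -9.96874110e-05,
        3.09340052e-03, -7.33890670e-05]), 'eef_pos': array([136.28646859, 506.78548577, 230.78263244]), 'ee_rot': array([-2.07006030e-04,  1.31018172e-01,  9.91379807e-01, -5.23100151e-04]), 'force': array([ 0.42968837, -0.4192059 ,  0.28643703]), 'wrist_torque': array([ 0.03778004, -0.01044182,  0.0190424 ]), 'grip_force': 0.0, 'grip_width': 0.9984824957794501}
{'vfov': 45.465495103402155, 'cx': 263.36349754249954, 'cy': 195.14582858050025, 'rvec': array([ 1.93627041,  1.62510617, -0.61847697]), 'tvec': array([-111.0409467 , -331.17714602, 1753.53404363])} (array([1402.76497588, -121.11708809, 1102.03044853]), array([-0.65689375,  0.09131078, -0.74843366]))
{'vfov': 45.044019319933454, 'cx': 251.5051259383773, 'cy': 192.1802704612999, 'rvec': array([ 2.20027001, -2.14450879,  0.07231787]), 'tvec': array([   4.95381833,  594.74562838, 1364.8368851 ])} (array([ 481.54934905,   -2.05994349, 1408.76989135]), array([ 0.08188984,  0.0063411 , -0.99662121]))
```

View pics/s2.png

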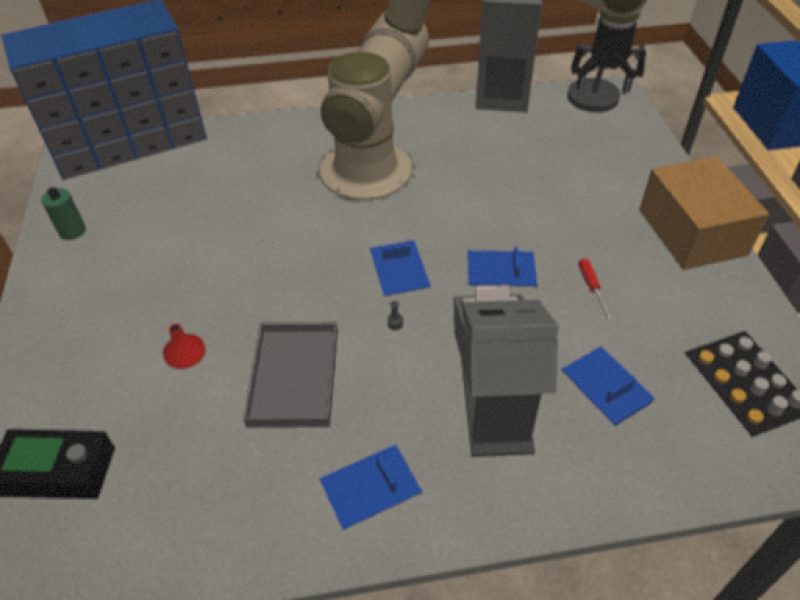

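View pics/t2.png

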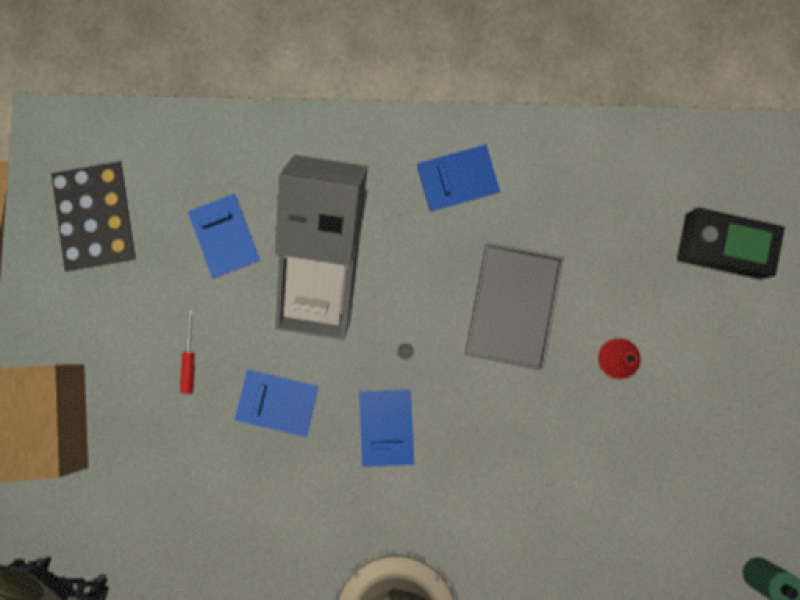

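Scene (800-px zoom): module at (505,370), with the cover's pinkish fin top peeking over it at (492,292). Top: cover at (315,290) with its fin at (311,302), tray at (514,306), magnet (405,351), funnel (620,358), driver (188,350). The blue plates are decoys. Now I'll measure the tray and get a rough fin position.

```bash
python3 - <<'E'
from h import *
s,t=load("s.png"),load("t.png"); k=1/1.5625
c=vision.capture("wrist");print(c["mount"].round(3).tolist(),c["vfov"],c["cx"],c["cy"])
print("fin top",tri(s,(492*k,290*k),t,(311*k,301*k)))
# tray
img=t["pixels"];hsv=cv2.cvtColor(img,cv2.COLOR_RGB2HSV)
print("hsv tray,counter,cover,module",hsv[196,329],hsv[140,420],hsv[172,202],hsv[135,190])
for z in(30,):
  P=[plane(t,(u*k,v*k),z)[:2].round(1) for u,v in((486,244),(563,258),(541,369),(465,355))]
  print("tray",P,np.mean(P,0),[np.linalg.norm(P[i]-P[i-1]) for i in range(4)])
b=cv2.inRange(img.astype(int).max(2).astype(np.uint8)-img.min(2),0,255)
for n,(u,v),z in(("magnet",(405,351),68),("funnel",(625,358),40),("driver",(188,352),5)):print(n,plane(t,(u*k,v*k),z).round())
for u,v in((287,257),(346,262),(283,318),(340,324)):print(plane(t,(u*k,v*k),150).round())
E
```

```text
[[-0.001, -0.951, -0.309, 79.638], [1.0, -0.001, 0.001, -0.86], [-0.001, -0.309, 0.951, -141.172], [0.0, 0.0, 0.0, 1.0]] 63.93578110277725 252.9221035324628 192.79433369363255
fin top (array([578.70119501, 160.0584989 , 156.72219875]), np.float64(1.0784153948838242))
hsv tray,counter,cover,module [ 22  25 113] [ 30  24 130] [ 16  36 165] [45 27 93]
tray [array([ 706.9, -155.7]), array([ 683.4, -303.3]), array([ 470.6, -263.3]), array([ 493.2, -119.3])] [ 588.525 -210.4  ] [np.float64(216.77788171305667), np.float64(149.45905793895534), np.float64(216.52676508921473), np.float64(145.76268383917744)]
magnet [497.  -5.  68.]
funnel [ 495. -418.   40.]
driver [485. 416.   5.]
[656. 206. 150.]
[649. 102. 150.]
[548. 209. 150.]
[540. 109. 150.]
```

```bash
cat >> h.py <<'E'
from scipy.spatial.transform import Rotation as Rn
def Rcover(yaw,slope):  # cover axes in world, degrees
    return Rn.from_euler("ZY",[yaw,-slope],degrees=True).as_matrix()
def Rtool(yaw,slope):
    C=Rcover(yaw,slope); return np.c_[C[:,1],C[:,0],-C[:,2]]
def cur():
    s=ctrl.sense(); q=s["ee_rot"]; return np.array(s["eef_pos"]),Rn.from_quat([q[1],q[2],q[3],q[0]]).as_matrix()
def delta(p,R,base=None):
    p0,R0=base or cur()
    return (R0.T@(np.array(p)-p0)/1000).round(4).tolist(), Rn.from_matrix(R0.T@R).as_rotvec().round(4).tolist()
E
python3 - <<'E'
from h import *
C=Rcover(-4.2,33);top=np.array([579,160,157.]);print(C.round(3));p=top+110*C[:,2];print(p,delta(p,Rtool(-4.2,33)))
E
```

```text
[[ 0.836  0.073 -0.543]
 [-0.061  0.997  0.04 ]
 [ 0.545 -0.     0.839]]
[519.25059661 164.38772191 249.25376247] ([-0.4587, -0.2312, -0.0182], [-0.4813, -0.3966, 1.3406])
```

Call:
play_rows(translation=[[-0.459,-0.231,-0.018],[-0.459,-0.231,-0.018],[-0.459,-0.231,-0.018],[-0.459,-0.231,-0.018],[-0.459,-0.231,-0.018],[-0.459,-0.231,-0.018],[-0.459,-0.231,-0.018],[-0.459,-0.231,-0.018],[-0.459,-0.231,-0.018],[-0.459,-0.231,-0.018]], rotation=[[-0.481,-0.397,1.341],[-0.481,-0.397,1.341],[-0.481,-0.397,1.341],[-0.481,-0.397,1.341],[-0.481,-0.397,1.341],[-0.481,-0.397,1.341],[-0.481,-0.397,1.341],[-0.481,-0.397,1.341],[-0.481,-0.397,1.341],[-0.481,-0.397,1.341]], gripper=[-1,-1,-1,-1,-1,-1,-1,-1,-1,-1])

```text
time_s: 1.4
eef_pos: [519.9, 163.9, 248.9]
ee_rot: [0.208, 0.703, 0.652, 0.193]
force: [0.1, 0.7, -0.2]
grip_width: 1.0
grip_force: 0.0
```

```bash
python3 - <<'E'
from h import *
C=Rcover(-4.2,33);top=np.array([579,160,157.]);p=top+110*C[:,2]
print(cur()[0],ctrl.sense()["time_s"],ctrl.sense()["joints"],delta(p,Rtool(-4.2,33)))
pos=cur()
c=vision.capture("wrist");c["pose"]=pos;np.save("pics/w1.npy",c,allow_pickle=True)
cv2.imwrite("pics/w1.png",cv2.resize(c["pixels"][:,:,::-1],(800,600),interpolation=3))
E
```

```text
[519.87405308 163.92945453 248.90051242] 1.4 [ 0.1477234   0.0998825   1.82645535 -0.19709108  0.66059323  0.34475174] ([0.0004, -0.0004, -0.0007], [-0.0005, 0.0009, -0.002])
```

View pics/w1.png

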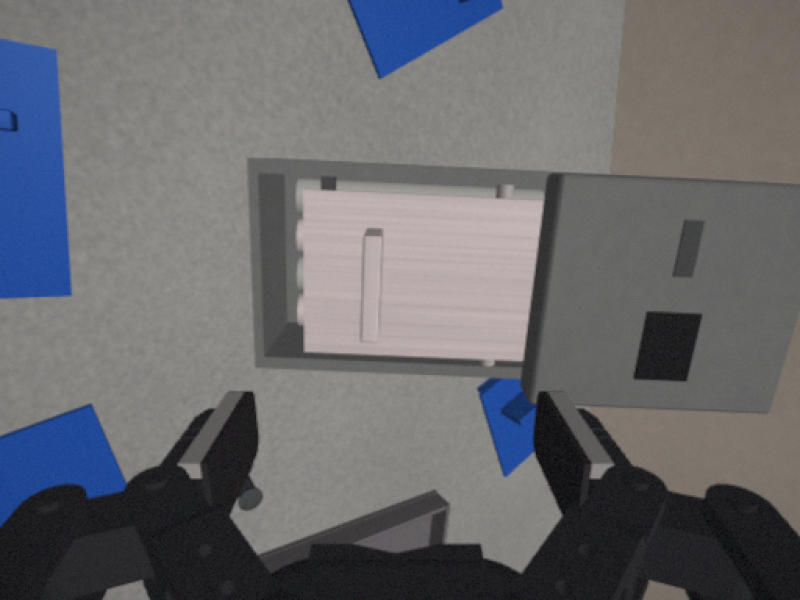

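The wrist view shows the cover's lower edge from (303,191) to (304,352). The fin's top face runs from (373,236) to (371,341), and the hood edge is at x≈545.

```bash
cat >> h.py <<'E'
def wfit(c,px,obj):
    """PnP from zoomed (800 wide) pixels -> object pose in world"""
    uv=(np.array(px,float)+.5)/1.5625-.5
    ok,r,t=cv2.solvePnP(np.array(obj,float),uv,cam(c),None,flags=cv2.SOLVEPNP_SQPNP)
    ok,r,t=cv2.solvePnP(np.array(obj,float),uv,cam(c),None,r,t,True)
    e=cv2.projectPoints(np.array(obj,float),r,t,cam(c),None)[0].reshape(-1,2)-uv
    T=np.eye(4);T[:3,:3]=cv2.Rodrigues(r)[0];T[:3,3]=t.ravel()
    W=np.eye(4);W[:3,3],W[:3,:3]=c["pose"]
    return W@np.array(c["mount"])@T, np.abs(e).max()
def wray(c,U):
    W=np.eye(4);W[:3,3],W[:3,:3]=c["pose"];M=W@np.array(c["mount"])
    uv=(np.array(U,float)+.5)/1.5625-.5
    d=M[:3,:3]@np.linalg.inv(cam(c))@np.r_[uv,1]; return M[:3,3],d/np.linalg.norm(d)
E
python3 - <<'E'
from h import *
c=np.load("pics/w1.npy",allow_pickle=True).item()
# fin frame: x up-slope (image right), y left (image up)
px=[(364,236),(383,236),(380.5,342),(361.5,341),(303,191),(304,352)]
obj=[(-5,30,16),(5,30,16),(5,-30,16),(-5,-30,16),(-42,50,-16),(-42,-50,-16)]
T,e=wfit(c,px,obj);print(T.round(3),e)
print("yaw",np.degrees(np.arctan2(-T[0,1],T[1,1])),"slope",np.degrees(np.arccos(T[2,2])),np.degrees(np.arcsin(T[2,0])))
print("fintop",T[:3,3]+16*T[:3,2])
# fixed-orientation linear solution
C=Rcover(-4.2,33);A=[];b=[]
for u,o in zip(px,obj):
    O,d=wray(c,u);P=np.eye(3)-np.outer(d,d);A.append(P);b.append(P@(O-C@np.array(o)))
print("fin centre fixed R",np.linalg.lstsq(np.vstack(A),np.hstack(b),rcond=None)[0])
E
cat > /dev/null
```

```text
[[ 8.53000e-01  1.33000e-01 -5.05000e-01  5.76886e+02]
 [-1.09000e-01  9.91000e-01  7.70000e-02  1.61825e+02]
 [ 5.11000e-01 -1.10000e-02  8.60000e-01  1.33921e+02]
 [ 0.00000e+00  0.00000e+00  0.00000e+00  1.00000e+00]] 0.6115088021566351
yaw -7.656782234311175 slope 30.713238455133855 30.70560958517471
fintop [568.80798613 163.06154092 147.67675481]
fin centre fixed R [574.78212437 163.99545236 138.58821988]
```

Call:
play_rows(translation=[[-0.05,0,0.02],[-0.08,0,0.03],[-0.08,0,0.03],[-0.08,0,0.03]], rotation=[[0,0,0],[0,0,0],[0,0,0],[0,0,0]], gripper=[-1,-1,-1,-1])

```text
time_s: 1.95
eef_pos: [529.8, 84.7, 224.5]
ee_rot: [0.208, 0.702, 0.653, 0.194]
force: [1.1, -0.3, -0.3]
grip_width: 1.001
grip_force: 0.0
```

```bash
python3 - <<'E'
from h import *
pos=cur();print(pos[0])
c=vision.capture("wrist");c["pose"]=pos;np.save("pics/w2.npy",c,allow_pickle=True)
cv2.imwrite("pics/w2.png",cv2.resize(c["pixels"][:,:,::-1],(800,600),interpolation=3))
E
```

```text
[529.77443607  84.69214427 224.46208616]
```

View pics/w2.png

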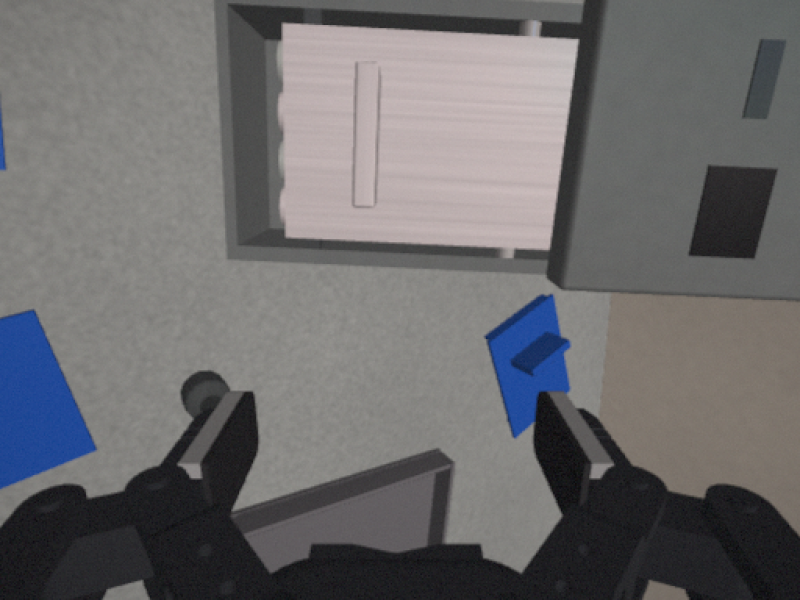

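```bash
cat > fit.py <<'E'
from h import *
from scipy.optimize import least_squares
v=[np.load(f"pics/w{i}.npy",allow_pickle=True).item() for i in(1,2)]
px=[[(364,236),(383,236),(380.5,342),(361.5,341),(303,191),(304,352)],[(357,62),(380,62),(375.5,208),(353,207),(283,23),(286,237)]]
obj=np.array([(-5,30,16),(5,30,16),(5,-30,16),(-5,-30,16),(-42,50,-16),(-42,-50,-16)],float)
ed=[[((545,200),50),((525,361),-50)],[((578,40),50),((551,249),-50)]]
def res(x,slope=33,cams=(0,1)):
    C=Rcover(x[3],x[4] if len(x)>4 else slope);r=[]
    for i in cams:
        for u,o in zip(px[i],obj):
            O,d=wray(v[i],u);w=x[:3]+C@o-O;r+=list(w-d*(d@w))
        for u,y in ed[i]:  # point on edge line: distance of ray from side edge
            O,d=wray(v[i],u);n=np.cross(d,C[:,0]);r.append((x[:3]+C@np.array([0,y,-16.])-O)@n/np.linalg.norm(n))
    return np.array(r)
for kw,x0 in((dict(),[577,162,134,-4.]),(dict(cams=(0,)),[577,162,134,-4.]),(dict(cams=(1,)),[577,162,134,-4.]),(dict(),[577,162,134,-4.,33])):
    s=least_squares(res,x0,kwargs=kw);print(s.x.round(2),np.abs(s.fun).max().round(2),np.sqrt((s.fun**2).mean()).round(2))
E
python3 fit.py
```

```text
[575.32 162.91 137.59  -7.49] 0.93 0.35
[575.23 162.88 137.55  -7.4 ] 0.93 0.45
[575.45 162.93 137.58  -7.58] 0.42 0.18
[575.32 162.9  137.51  -7.54  32.31] 0.79 0.32
```

```bash
python3 - <<'E'
from h import *
s,t=load("s.png"),load("t.png");F=np.array([575.3,162.9,137.6]);C=Rcover(-7.5,33)
pts=[F+C@np.array(o,float) for o in((-5,30,16),(5,30,16),(5,-30,16),(-5,-30,16),(-42,50,-16),(-42,-50,-16),(93,50,-16),(93,-50,-16))]
ims=[]
for c,(x,y) in((t,(170,150)),(s,(270,160))):
    im=cv2.resize(c["pixels"][y:y+75,x:x+80,::-1],None,fx=5,fy=5,interpolation=2)
    for p in proj(c,pts): cv2.circle(im,tuple(int(v) for v in ((p-[x,y]+.5)*5)),2,(0,255,0),-1)
    ims.append(im)
cv2.imwrite("pics/chk.png",np.hstack(ims))
E
```

```text
(no output)
```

View pics/chk.png

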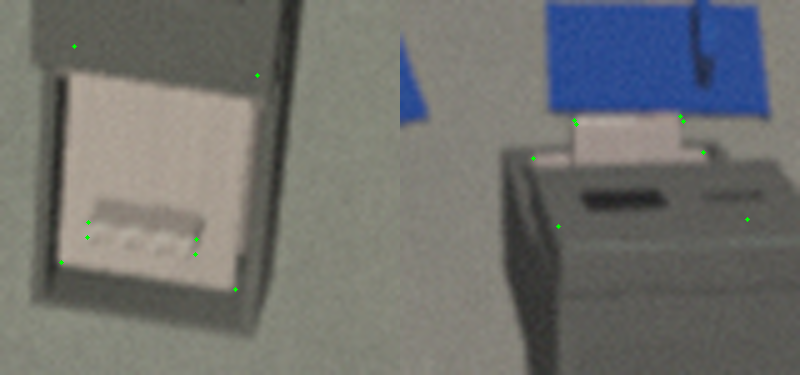

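The projection agrees with both fixed cameras to about 1 px. Next is the pre-grasp pose.

```bash
python3 - <<'E'
from h import *
F=np.array([575.3,162.9,137.6]);C=Rcover(-7.5,33)
print(F-12*C[:,2]);print(delta(F+50*C[:,2],Rtool(-7.5,33)))
E
```

```text
[581.77975487 162.04692409 127.53595318]
([0.0827, -0.0141, 0.0446], [0.0009, -0.0324, 0.0488])
```

Call:
play_rows(translation=[[0.05,-0.009,0.01],[0.0827,-0.0141,0.0446],[0.0827,-0.0141,0.0446],[0.0827,-0.0141,0.0446],[0.0827,-0.0141,0.0446]], rotation=[[0,-0.0324,0.0488],[0.0009,-0.0324,0.0488],[0.0009,-0.0324,0.0488],[0.0009,-0.0324,0.0488],[0.0009,-0.0324,0.0488]], gripper=[0,0,0,0,0])

```text
time_s: 2.62
eef_pos: [548.8, 164.9, 180.4]
ee_rot: [0.214, 0.721, 0.631, 0.188]
force: [-0.9, -0.6, 0.2]
grip_width: 0.5
grip_force: 0.0
```

```bash
python3 - <<'E'
from h import *
F=np.array([575.3,162.9,137.6]);C=Rcover(-7.5,33)
print(delta(F-12*C[:,2],Rtool(-7.5,33)))
pos=cur();print(pos[0])
c=vision.capture("wrist");c["pose"]=pos;np.save("pics/w3.npy",c,allow_pickle=True)
cv2.imwrite("pics/w3.png",cv2.resize(c["pixels"][:,:,::-1],(800,600),interpolation=3))
E
```

```text
([0.0016, -0.0011, 0.0623], [0.0014, 0.0007, -0.0018])
[548.77731902 164.8671792  180.36336796]
```

View pics/w3.png

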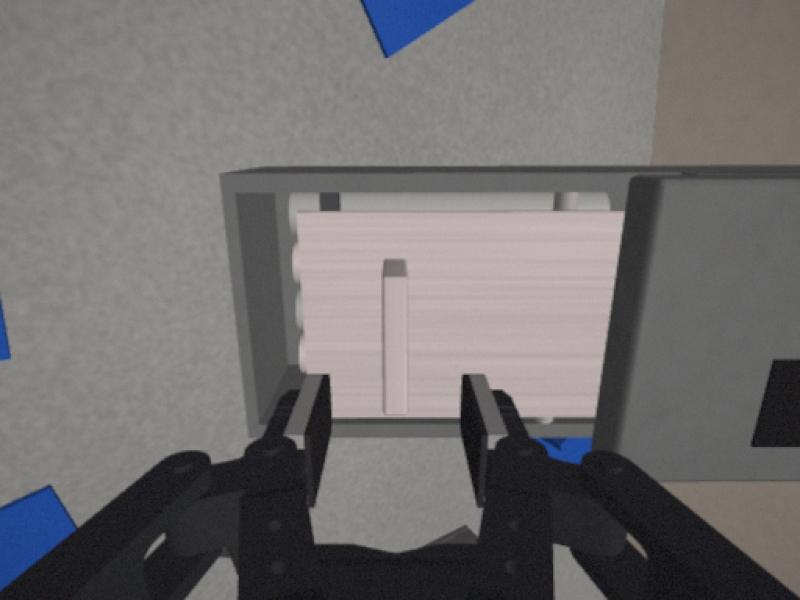

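The fin (x≈396) is square to the fingers and centred between them. I'll descend and close.

Call:
play_rows(translation=[[0.001,-0.001,0.03],[0.001,-0.001,0.05],[0.001,-0.001,0.062],[0.001,-0.001,0.062],[0.001,-0.001,0.062]], rotation=[[0,0,0],[0,0,0],[0,0,0],[0,0,0],[0,0,0]], gripper=[0,0,0,0,0], force=60)

```text
time_s: 3.3
eef_pos: [581.4, 161.9, 127.4]
ee_rot: [0.214, 0.721, 0.632, 0.187]
force: [-0.1, 0.4, 0.6]
grip_width: 0.499
grip_force: 0.0
```

Call:
play_rows(translation=[[0,0,0],[0,0,0],[0,0,0],[0,0,0],[0,0,0],[0,0,0],[0,0,0],[0,0,0]], rotation=[[0,0,0],[0,0,0],[0,0,0],[0,0,0],[0,0,0],[0,0,0],[0,0,0],[0,0,0]], gripper=[1,1,1,1,1,1,1,1], force=60)

```text
time_s: 4.3
eef_pos: [582.3, 162.1, 128.0]
ee_rot: [0.214, 0.721, 0.631, 0.188]
force: [1.3, -0.1, 5.1]
grip_width: 0.111
grip_force: 60.5
```

```bash
cat > swing.py <<'E'
from h import *
p,R=cur();s=ctrl.sense();print(p,s["force"],s["wrist_torque"],s["grip_width"],s["grip_force"])
# grasp on fin along axis: TCP measured; fin centre estimate lies on the tool axis
F=np.array([575.3,162.9,137.6]);C0=R[:,[1,0,2]]*[1,1,-1]   # cover axes from tool
h=(F-p)@C0[:,2]; print("h",h,"offs",C0.T@(F-p), "slope",np.degrees(np.arcsin(C0[2,0])))
fin=p+h*C0[:,2]
rail=fin+C0@[75.5,0,-25]; print("fin",fin,"rail",rail)
T0=p-rail
for a in np.linspace(0,33,10)[1:]:
    Q=Rn.from_rotvec(-np.radians(-a)*C0[:,1]).as_matrix()
    print(round(a,1),delta(rail+Q@T0,Q@R,(p,R)), np.degrees(np.arcsin((Q@C0)[2,0])).round(1))
E
python3 swing.py
```

```text
[582.29103358 162.0913978  128.03797518] [ 1.30707242 -0.13982612  5.11261202] [-0.15333549 -0.200877   -0.0428306 ] 0.11131302698414135 60.513854026794434
h 11.853804376263728 offs [-0.66007867 -0.11101677 11.85380438] slope 33.16163536104304
fin [575.86233927 162.93701713 137.96115489] rail [652.06952711 152.79999745 158.33160783]
3.7 ([0.0, 0.001, -0.0048], [0.064, -0.0, -0.0]) 29.5
7.3 ([0.0, 0.0023, -0.0095], [0.128, -0.0, -0.0]) 25.8
11.0 ([-0.0, 0.0039, -0.0142], [0.192, -0.0, 0.0]) 22.2
14.7 ([-0.0, 0.0058, -0.0187], [0.256, -0.0, 0.0]) 18.5
18.3 ([-0.0, 0.008, -0.0231], [0.32, -0.0, -0.0]) 14.8
22.0 ([0.0, 0.0104, -0.0273], [0.384, 0.0, 0.0]) 11.2
25.7 ([-0.0, 0.0131, -0.0314], [0.448, -0.0, 0.0]) 7.5
29.3 ([-0.0, 0.0161, -0.0353], [0.512, -0.0, 0.0]) 3.8
33.0 ([0.0, 0.0193, -0.039], [0.576, 0.0, 0.0]) 0.2
```

Call:
play_rows(translation=[[0,0.001,-0.0048],[0,0.0023,-0.0095],[0,0.0039,-0.0142],[0,0.0058,-0.0187],[0,0.0058,-0.0187]], rotation=[[0.064,0,0],[0.128,0,0],[0.192,0,0],[0.256,0,0],[0.256,0,0]], gripper=[1,1,1,1,1])

```text
time_s: 4.92
eef_pos: [576.8, 162.5, 145.9]
ee_rot: [0.12, 0.743, 0.65, 0.105]
force: [2.0, -0.2, 2.9]
grip_width: 0.103
grip_force: 61.2
```

```bash
cat > st.py <<'E'
from h import *
p,R=cur();s=ctrl.sense();C=R[:,[1,0,2]]*[1,1,-1];fin=p+11.85*C[:,2]
print("t",s["time_s"],p.round(1),"F",s["force"].round(1),"T",s["wrist_torque"].round(2),s["grip_width"],s["grip_force"],"slope",np.degrees(np.arcsin(C[2,0])).round(2),"yaw",np.degrees(np.arctan2(C[1,0],C[0,0])).round(2))
print("hook off",C.T@(fin+C@[75.5,0,-25]-[652.07,152.8,158.33]),"fin",fin,"mid",fin+C@[29.5,0,-6.5])
E
python3 st.py
```

```text
t 4.925 [576.8 162.5 145.9] F [ 2.  -0.2  2.9] T [-0.14 -0.7  -0.01] 0.10320272079564442 61.17683529853821 slope 18.41 yaw -7.61
hook off [-0.45804038 -0.34797869 -1.00591967] fin [573.07670354 162.99863165 157.10203193] mid [602.8550087  159.02087602 160.25322249]
```

Call:
play_rows(translation=[[0,0.001,-0.0051],[0,0.0023,-0.01],[0,0.0039,-0.0149],[0,0.0058,-0.0196],[0,0.008,-0.0242],[0,0.008,-0.0242],[0,0.008,-0.0242]], rotation=[[0.064,0,0],[0.128,0,0],[0.192,0,0],[0.256,0,0],[0.32,0,0],[0.32,0,0],[0.32,0,0]], gripper=[1,1,1,1,1,1,1])

```text
time_s: 5.8
eef_pos: [575.9, 162.6, 170.4]
ee_rot: [0.001, 0.752, 0.659, 0.0]
force: [3.3, -1.4, -1.4]
grip_width: 0.108
grip_force: 60.7
```

```bash
python3 st.py; python3 - <<'E'
from h import *
pos=cur();c=vision.capture("wrist");c["pose"]=pos;np.save("pics/w4.npy",c,allow_pickle=True)
cv2.imwrite("pics/w4.png",cv2.resize(c["pixels"][:,:,::-1],(800,600),interpolation=3))
E
```

```text
t 5.8 [575.9 162.6 170.4] F [ 3.3 -1.4 -1.4] T [-0.29 -0.7  -0.04] 0.10773511835800455 60.7423335313797 slope 0.05 yaw -7.59
hook off [-1.3062707  -0.37835283 -1.03910716] fin [575.86647749 162.58961713 182.21843462] mid [605.11343391 158.68736457 175.74634338]
```

View pics/w4.png

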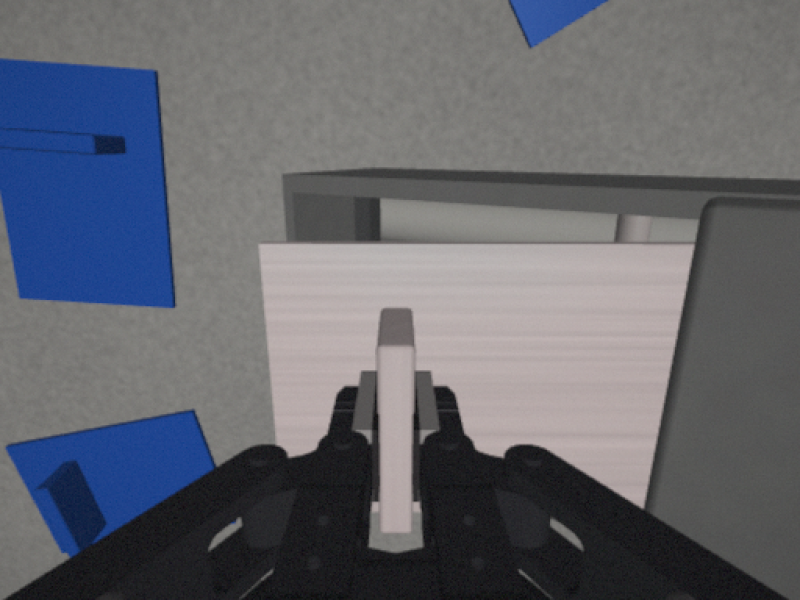

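The cover is level and firmly gripped, and the hood edge is clear. Now I'll lift the nib off.

Call:
play_rows(translation=[[0,0.001,-0.003],[0,0.001,-0.007],[0,0.001,-0.012],[0,0.001,-0.012],[0,0.001,-0.012]], rotation=[[0,0,0],[0,0,0],[0,0,0],[0,0,0],[0,0,0]], gripper=[1,1,1,1,1])

```text
time_s: 6.48
eef_pos: [576.9, 162.5, 182.7]
ee_rot: [-0.0, 0.752, 0.659, -0.0]
force: [0.1, 0.4, -2.6]
grip_width: 0.104
grip_force: 60.5
```

```bash
python3 st.py
```

```text
t 6.475 [576.9 162.5 182.7] F [ 0.1  0.4 -2.6] T [0.   0.07 0.03] 0.10363963414387194 60.52759408950806 slope -0.05 yaw -7.59
hook off [-0.28450632 -0.3020143  11.17089687] fin [576.94281798 162.50745784 194.57069777] mid [606.17848212 158.61231272 188.04354011]
```

Call:
play_rows(translation=[[0,-0.01,0],[0,-0.025,0],[0,-0.045,0],[0,-0.065,0],[0,-0.085,0],[0,-0.1,0],[0,-0.1,-0.02],[0,-0.1,-0.03],[0,-0.1,-0.03]], rotation=[[0,0,0],[0,0,0],[0,0,0],[0,0,0],[0,0,0],[0,0,0],[0,0,0],[0,0,0],[0,0,0]], gripper=[1,1,1,1,1,1,1,1,1])

```text
time_s: 7.6
eef_pos: [478.0, 175.7, 213.3]
ee_rot: [0.0, 0.752, 0.659, 0.0]
force: [0.3, -0.2, -2.2]
grip_width: 0.106
grip_force: 60.6
```

```bash
python3 st.py; python3 - <<'E'
from h import *
# refine tray from top image: dark rim vs counter; draw candidate
t=load("t.png");im=t["pixels"].astype(int)
roi=im[140:250,285:375].astype(np.uint8);g=cv2.cvtColor(roi,cv2.COLOR_RGB2HSV)
m=(cv2.GaussianBlur(g[:,:,2],(3,3),0)<120).astype(np.uint8)
m=cv2.morphologyEx(m,cv2.MORPH_CLOSE,np.ones((5,5)))
cs=max(cv2.findContours(m,0,2)[0],key=cv2.contourArea)
r=cv2.minAreaRect(cs);b=cv2.boxPoints(r)+[285,140];print(r,b)
P=np.array([plane(t,u,15)[:2] for u in b]);print(P,P.mean(0),[np.linalg.norm(P[i]-P[i-1]) for i in range(4)])
c,yaw=P.mean(0),-9.3
for z in (0,30):print(z,[proj(t,[*(c+Rn.from_euler("z",yaw,degrees=True).as_matrix()[:2,:2]@np.array(o)),z]).round(1).tolist() for o in((110,75),(110,-75),(-110,-75),(-110,75))])
E
```

```text
t 7.6 [478.  175.7 213.3] F [ 0.3 -0.2 -2.2] T [ 0.02  0.07 -0.03] 0.10645543865030578 60.64545750617981 slope 0.03 yaw -7.59
hook off [-100.02108391   -0.23358878   41.897657  ] fin [478.01472072 175.73153583 225.12750289] mid [507.26034038 171.8376769  218.64432517]
((43.571998596191406, 55.604007720947266), (52.32399368286133, 75.0424575805664), 10.30484676361084) [[296.11999512 227.84001923]
 [309.54399872 154.00799942]
 [361.02400208 163.36799622]
 [347.59999847 237.20001221]]
[[ 491.3278612  -116.15405739]
 [ 715.83369286 -152.73330603]
 [ 690.94690256 -308.66245671]
 [ 467.46595958 -270.24712711]] [ 591.39360405 -211.94923681] [np.float64(155.9296780141272), np.float64(227.46628295391412), np.float64(157.90266737523024), np.float64(226.75861488440603)]
0 [[[310.0, 156.0]], [[358.3, 165.0]], [[346.0, 236.0]], [[297.1, 226.7]]]
30 [[[311.1, 154.5]], [[360.5, 163.6]], [[347.9, 236.2]], [[297.9, 226.6]]]
```

```bash
python3 - <<'E'
from h import *
print(delta([561,-206,130],Rtool(-9.4,0)))
E
```

```text
([-0.3675, 0.1326, 0.0833], [0.0006, -0.0003, 0.0316])
```

Call:
play_rows(translation=[[-0.03,0,0],[-0.07,0.01,0],[-0.12,0.025,0],[-0.17,0.045,0],[-0.22,0.067,0.01],[-0.27,0.09,0.03],[-0.32,0.11,0.05],[-0.35,0.125,0.07],[-0.3675,0.1326,0.0833],[-0.3675,0.1326,0.0833]], rotation=[[0,0,0.0316],[0,0,0.0316],[0,0,0.0316],[0,0,0.0316],[0,0,0.0316],[0,0,0.0316],[0,0,0.0316],[0,0,0.0316],[0,0,0.0316],[0,0,0.0316]], gripper=[1,1,1,1,1,1,1,1,1,1])

```text
time_s: 8.85
eef_pos: [560.3, -206.2, 128.1]
ee_rot: [-0.001, 0.763, 0.646, -0.001]
force: [0.3, -0.0, -1.3]
grip_width: 0.106
grip_force: 60.5
```

Call:
play_rows(translation=[[0,0,0],[0,0,0]], rotation=[[0,0,0],[0,0,0]], gripper=[1,1])

```text
time_s: 9.1
eef_pos: [561.1, -205.1, 130.5]
ee_rot: [0.0, 0.762, 0.647, 0.0]
force: [0.0, 0.2, -2.1]
grip_width: 0.106
grip_force: 60.5
```

```bash
python3 st.py; python3 - <<'E'
from h import *
pos=cur();c=vision.capture("wrist");c["pose"]=pos;np.save("pics/w5.npy",c,allow_pickle=True)
im=cv2.resize(c["pixels"][:,:,::-1],(800,600),interpolation=3)
M=np.eye(4);M[:3,3],M[:3,:3]=pos;M=np.linalg.inv(M@np.array(c["mount"]))
T=Rn.from_euler("z",-9.4,degrees=True).as_matrix()
for o in((110,75,30),(-110,75,30),(105,70,5),(-105,70,5),(0,75,30),(50,75,30),(-50,75,30)):
    P=M[:3,:3]@(T@np.array(o,float)+[590,-211,0])+M[:3,3];u=(cam(c)@P)[:2]/P[2]
    cv2.circle(im,tuple(int(x) for x in (u+.5)*1.5625),4,(0,255,0),-1)
cv2.imwrite("pics/w5.png",im)
E
```

```text
t 9.1 [ 561.1 -205.1  130.5] F [ 0.   0.2 -2.1] T [ 0.03  0.08 -0.05] 0.10637091163615044 60.515785217285156 slope 0.03 yaw -9.33
hook off [  43.69484418 -367.9544179   -41.15674228] fin [ 561.05441911 -205.14238399  142.31514182] mid [ 590.16751947 -209.92718615  135.83185133]
```

View pics/w5.png

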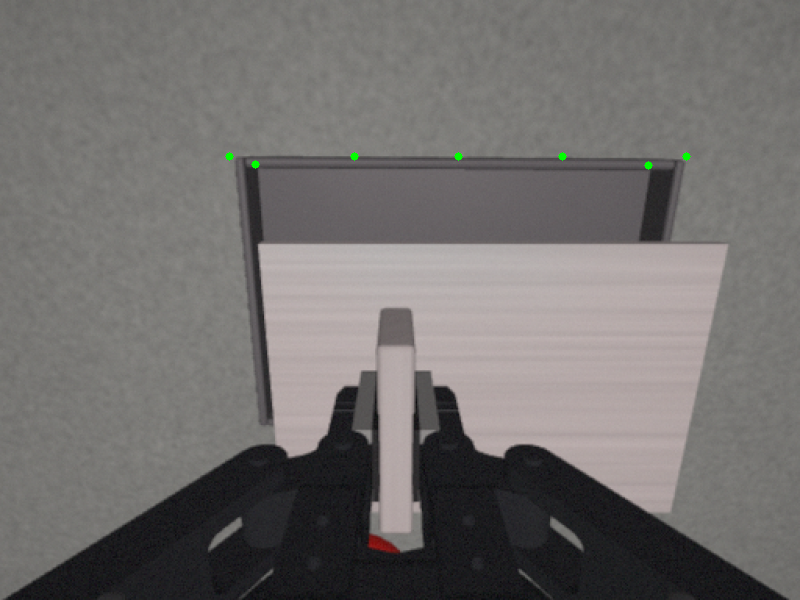

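The projected tray points match the picture to within 2–3 mm and the cover is aligned over the tray. Lowering now.

Call:
play_rows(translation=[[0,0,0.02],[0,0,0.045],[0,0,0.068],[0,0,0.084],[0,0,0.093],[0,0,0.098],[0,0,0.1],[0,0,0.1],[0,0,0.1]], rotation=[[0,0,0],[0,0,0],[0,0,0],[0,0,0],[0,0,0],[0,0,0],[0,0,0],[0,0,0],[0,0,0]], gripper=[1,1,1,1,1,1,1,1,1])

```text
time_s: 10.28
eef_pos: [560.9, -206.2, 29.9]
ee_rot: [0.0, 0.763, 0.647, -0.0]
force: [-1.1, 0.6, -2.9]
grip_width: 0.106
grip_force: 60.5
```

Call:
play_rows(translation=[[0,0,0.001],[0,0,0.002],[0,0,0.003],[0,0,0.004],[0,0,0.005],[0,0,0.006],[0,0,0.006]], rotation=[[0,0,0],[0,0,0],[0,0,0],[0,0,0],[0,0,0],[0,0,0],[0,0,0]], gripper=[1,1,1,1,1,1,1])

```text
time_s: 11.15
eef_pos: [560.7, -206.1, 23.4]
ee_rot: [-0.0, 0.763, 0.647, -0.0]
force: [-0.1, -0.0, -2.1]
grip_width: 0.107
grip_force: 60.5
```

```bash
python3 st.py
```

```text
t 11.15 [ 560.7 -206.1   23.4] F [-0.1 -0.  -2.1] T [-0.02  0.06 -0.02] 0.1069840301653061 60.47540903091431 slope -0.04 yaw -9.4
hook off [  44.08500495 -368.97926808 -148.05801947] fin [ 560.71005217 -206.073961     35.29050069] mid [ 589.8089039  -210.89202774   28.76799646]
```

Call:
play_rows(translation=[[0,0,0.0005],[0,0,0.001],[0,0,0.0015],[0,0,0.0015]], rotation=[[0,0,0],[0,0,0],[0,0,0],[0,0,0]], gripper=[1,1,1,1])

```text
time_s: 11.65
eef_pos: [560.7, -206.1, 22.0]
ee_rot: [-0.0, 0.763, 0.647, -0.0]
force: [0.5, -0.8, -2.2]
grip_width: 0.106
grip_force: 60.5
```

Call:
play_rows(translation=[[0,0,0.0005],[0,0,0.001],[0,0,0.0015],[0,0,0.0015]], rotation=[[0,0,0],[0,0,0],[0,0,0],[0,0,0]], gripper=[1,1,1,1])

```text
time_s: 12.15
eef_pos: [560.7, -206.1, 20.5]
ee_rot: [-0.0, 0.763, 0.647, -0.0]
force: [-0.4, -0.2, -2.0]
grip_width: 0.104
grip_force: 60.5
```

Call:
play_rows(translation=[[0,0,0.0005],[0,0,0.001],[0,0,0.0015],[0,0,0.0015]], rotation=[[0,0,0],[0,0,0],[0,0,0],[0,0,0]], gripper=[1,1,1,1])

```text
time_s: 12.65
eef_pos: [560.8, -206.1, 19.9]
ee_rot: [-0.0, 0.763, 0.647, -0.0]
force: [-2.9, 2.0, 6.3]
grip_width: 0.104
grip_force: 61.9
```

Contact: the force rose about 8 N. Release gently and retreat.

Call:
play_rows(translation=[[0,0,0],[0,0,0],[0,0,0],[0,0,0],[0,0,0]], rotation=[[0,0,0],[0,0,0],[0,0,0],[0,0,0],[0,0,0]], gripper=[0.5,0.2,0,0,0])

```text
time_s: 13.28
eef_pos: [560.7, -206.1, 19.0]
ee_rot: [-0.0, 0.763, 0.647, -0.0]
force: [-0.0, 0.6, 0.2]
grip_width: 0.501
grip_force: 0.0
```

Call:
play_rows(translation=[[0,0,-0.015],[0,0,-0.04],[0,0,-0.08],[0,0,-0.13],[0,0,-0.15],[0,0,-0.15],[0,0,-0.15],[0,0,-0.15]], rotation=[[0,0,0],[0,0,0],[0,0,0],[0,0,0],[0,0,0],[0,0,0],[0,0,0],[0,0,0]], gripper=[0,0,0,0,0,0,0,0])

```text
time_s: 14.28
eef_pos: [560.4, -205.9, 167.9]
ee_rot: [-0.001, 0.763, 0.647, -0.001]
force: [0.5, -0.0, -0.3]
grip_width: 0.501
grip_force: 0.0
```

```bash
python3 st.py; python3 - <<'E'
from h import *
w=vision.capture("wrist")["pixels"];t=vision.capture("top")["pixels"]
cv2.imwrite("pics/e.png",np.hstack([cv2.resize(x,(400,300),interpolation=3) for x in (w,t)])[:,:,::-1])
E
```

```text
t 14.275 [ 560.4 -205.9  167.9] F [ 0.5 -0.  -0.3] T [-0.04 -0.06 -0.03] 0.5006216804432638 0.0 slope -0.15 yaw -9.4
hook off [  43.65462787 -368.83312947   -3.43088841] fin [ 560.44467645 -205.89839976  179.71901085] mid [ 589.53229026 -210.71077542  173.14240356]
```

View pics/e.png

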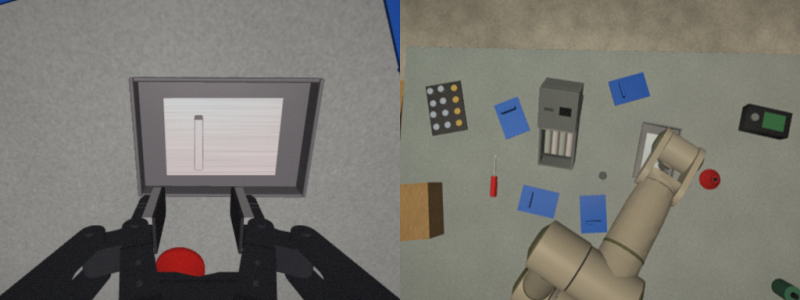

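The picture shows the cover flat and centred in the tray, spanning (163–283, 97–177) in the wrist view. The funnel, magnet and driver haven't moved. Handing in.

```bash
python3 -c "
from rig import ctrl
print(ctrl.finish_job())"
```

```text
the job is handed in; nothing more can be done
None
```

The aluminium cover lies released, fin up and flat in the grey tray; the funnel, magnet and screwdriver look unmoved in the last top view, and I handed the job in after 14.3 s of robot time (no verdict was returned).

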